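# Weigh out apricots, then put the tray away

### The job

Make up the portion of apricots on the scale: pour them from the two long dishes into the scale's pan, little by little, until the pan has sunk onto its stop and stays there, and pour no more than that (one apricot too many is all right). Then stand both dishes, with whatever is left in them, and every tumbler upright on the tray, and only then slide the tray by its handle into the rack, fully home against the back stop. Every apricot must end up in the pan or in a dish, and the salt jar, ramekin and spice jar are to be left where they are.

Things in the scene. Friction and masses are not known exactly. Their poses are not given: they have to be found in the camera images.
- pan (a joint): the scale's spring-hung pan: how far it has sunk, in m, 0 (empty, up) to 0.030 (down on its hard stop). Each apricot sinks it by about 5.4 mm, so about 5.6 apricots' weight is needed to reach the stop, on which more weight changes nothing
- pan_in (a point): centre of the pan's flat inner floor; the pan is a round steel dish, 160 mm across at the floor, 180 mm at the rim, the rim 34 mm above this point; with the pan up this point is 85 mm above the counter
- scale: the kitchen scale, a white box 150 x 150 x 45 mm fixed to the counter, the pan above its middle; origin at the centre of its underside
- dish_a: narrow terracotta dish curved up at both ends like a boat, ends alike: 192 mm long (x), 52 mm wide (y), 0.2 kg, on a flat foot 90 x 52 mm. Origin: centre of its underside, z up. Flat upright side walls, 54 mm high at the middle: pinch them there from above, across y. The floor is an arc, lowest (10 mm up) at the middle, rising to an open pouring lip at each end, at x = +-93 mm, 54 mm up
- dish_b: second dish, same shape and frame as dish_a. In either, the fruit (0 to 4) lie in single file and gather at the lowest point; as the dish is tilted lengthwise they leave over the lower lip one by one: with 4 inside the first leaves at about 0.5 rad (at times two), with 3 at 0.6, with 2 at 0.75, the last at 0.9 rad; tilting back by 0.15 in between holds the rest
- apricot1_center (a point): centre of an apricot, a ball 38 mm across, about 40 g; at the start four of apricot1 to 7 lie in one dish and three in the other
- apricot2_center (a point): centre of an apricot, like apricot1
- apricot3_center (a point): centre of an apricot, like apricot1
- apricot4_center (a point): centre of an apricot, like apricot1
- apricot5_center (a point): centre of an apricot, like apricot1
- apricot6_center (a point): centre of an apricot, like apricot1
- apricot7_center (a point): centre of an apricot, like apricot1
- apricot8_center (a point): centre of an apricot that may already lie in the pan at the start (one to three do); may be absent
- apricot9_center (a point): centre of an apricot that may already lie in the pan at the start (one to three do); may be absent
- apricot10_center (a point): centre of an apricot that may already lie in the pan at the start (one to three do); may be absent
- tumbler1: a clear tumbler, open at the top, 66 mm across the rim and tapering a little to the foot, 70 mm high, 0.12 kg; origin at the centre of its underside, z up. One or two tumblers are there
- tumbler2: a tumbler like tumbler1; may be absent
- tray: a square aluminium tray, 240 x 240 mm, floor 4 mm thick, rim 14 mm high and 4 mm thick, about 0.4 kg, lying before the rack's mouth; origin at the centre of its underside; its x points towards the rack, its handle is at -x. It holds the two dishes lengthwise along x, side by side, and the tumblers beside them
- tray_handle (a point): middle of the tray's black handle bar, 108 mm long (along y), 12 mm thick (x) and 14 mm high, at x = -156 mm, 51 mm above the counter, on a post at each end (y = -50 and +50 mm), 30 mm clear of the tray's rim: take it from above across x. The loaded tray slides with under 10 N; held loosely it follows the rack's guides
- rack: tray rack fixed to the counter, open on top and at its mouth (-x): dark wooden sides 60 mm high, 256 mm apart inside, each with a steel batten 13 mm wide that passes over the tray's rim 22 mm up; splayed guides 40 mm long before it; back stop. Origin on the counter at the mouth's middle, x inwards: a tray fully home has its origin at x = 120 mm, y = 0, and x alike. The tray slides on the counter
- salt: a white salt jar, 48 mm across, 120 mm high: bystander; origin under its centre
- ramekin: a blue ramekin, 68 mm across, 50 mm high: bystander; origin under its centre
- spice: an amber spice jar, 48 mm across, 90 mm high: bystander; origin under its centre

How it is judged:
By the outcome, as a careful person would: the job done as asked, in the order asked, and still so for the second after the job is handed in, with the robot touching nothing.
Of apricot8, apricot9, apricot10 only 1 to 3 are there at a start; the rules pass over those that are not, and their reading is None.
Of tumbler1, tumbler2 only 1 to 2 are there at a start; the rules pass over those that are not, and their reading is None.
At some moment in a run one of tumbler1, tumbler2, tray may be knocked a few centimetres aside while the robot is not near it.
It also fails if it takes over 210 s, if anything falls off the work surface, if the arm or the gripper's body presses on something with over 40 N, if the wrist force passes 120 N, or if a joint passes its speed limit or range.

### The arm

A 7-joint arm with a two-finger parallel gripper is mounted at the origin on the work surface. World frame = base frame: x ahead of the robot, y to its left, z up, the work surface at z = 0. Lengths are in m, angles in degrees, forces in N, time in s.
With the tool pointing down it reaches from about 0.4 to 0.875 m from the base axis. Payload 4.4 kg.
Tool frame: the origin (TCP) lies midway between the tips of the shut fingers; the grasp point (between the pads) lies 19 mm behind it; z points along the fingers, y is the line along which they close (so a half turn about z gives the same grasp; the last joint's range is limited). The gripper opens to 85 mm and grips with 20 to 120 N. Pads are 22 mm wide; open, the fingers measure 114 mm over their backs; the gripper's body (76 mm by 85 mm) begins 54 mm behind the grasp point. The pads swing forward as they close: fully open they stand 13 mm farther back than shut.
Start: joints at [60.287, 36.005, 2.206, 86.941, -1.547, 57.084, -1.146], TCP at [0.284, -0.584, 0.231] pointing down, gripper open.
Joint ranges: [-175.42, 175.42], [-21.48, 121.26], [-71.46, 75.88], [10.55, 141.38], [-63.04, 243.04], [13.31, 113.54], [-168.57, 168.57]. Speed limits (degrees/s): [147.25, 147.25, 180, 180, 180, 180, 180].

### API

Orientations are given as a 3x3 rotation matrix whose columns are the frame's x, y, z axes.
In Python, from workcell import r gives the robot as it stands. Calls block until the motion is done:
- r.move_pose(position, orientation): joint-space move of the TCP to a pose.
- r.movel(position, max_speed=0.15, rotation=None, contact_N=None): straight line of the TCP; rotation=None keeps the orientation; max_speed is the mean speed in m/s. With contact_N (N) it stops when the force on the tool has changed by that much, and returns True; else False.
- r.set_joints(angles): joint-space move.
- r.gripper_to(opening, f_grip=None): opening from 0.0 (shut) to 1.0 (fully open); f_grip is the grip in N (None keeps the last); returns when the fingers have stopped.
- r.dwell(seconds).
- r.inverse_kinematics(position, orientation): joint angles nearest the present ones, or None.
- r.camera(name): name is "side" or "top" or "wrist"; returns a dict with "color" (384x512x3 uint8, red, green, blue), "K" (3x3 intrinsics, pixels), "D" ([k1, k2, p1, p2, k3] as OpenCV has them; the pictures are not rectified), "extrinsics" (4x4, takes a point from camera to world coordinates); the wrist camera has in their place "hand_eye" (4x4, takes a point from camera to tool coordinates, whose origin is the TCP and whose axes are the flange's). Camera axes: x right, y down, z forward; pixel columns grow to the right and rows downward; lengths in m; the calibration is good to about 2 mm. A picture is of the moment at which its call begins: read the wrist's pose just before it. There is no depth.
A pose or a line that the arm cannot do raises r.PlanningError and nothing moves.
- r.hand_in(): hands the job in; it is judged then, once.
Readings, each from a call of its own:
- r.current_clock(): time.
- r.current_joints(): joint angles.
- r.current_joint_vel(): joint speeds.
- r.current_tau(): joint torques, N m.
- r.current_position(): TCP position.
- r.current_tcp_rot(): TCP orientation.
- r.current_force(): force on the tool from outside, world axes, zero at the start.
- r.current_wrist_torque(): the same for the moment, N m.
- r.current_gripper_width(): opening from 0.0 (shut) to 1.0 (fully open).
- r.current_grip_force(): force on a finger pad.
Only numpy, scipy, OpenCV 4.12 (cv2) and the standard library are available. Lean on these libraries where they do the work, as an engineer would, in place of code of your own. Each camera call takes 0.05 s, during which the arm holds its last target. There are 200 camera calls.

## Working session

There is one attempt and no reset: what is moved stays moved. The work goes in short steps, each a Python script; the robot and the scene stay as the last script left them, time stands still between calls to the robot, and variables do not carry over. Pictures are saved under pics/ and viewed, at most 14 in all, crops included, and the job is handed in when it is done.

```bash
mkdir -p pics; ls
python3 - <<'E'
from workcell import r
import cv2,numpy as np
for n in ["top","side"]:
    c=r.camera(n); cv2.imwrite(f"pics/{n}0.png",cv2.resize(c["color"][:,:,::-1],(800,600),interpolation=cv2.INTER_CUBIC))
    cv2.imwrite(f"raw_{n}0.png",c["color"][:,:,::-1])
    print(n,c["K"].tolist(),c["D"],c["extrinsics"].round(3).tolist())
print(r.camera("wrist")["hand_eye"].round(3).tolist(),r.current_tcp_rot().round(3).tolist() if hasattr(r.current_tcp_rot(),'round') else r.current_tcp_rot(),r.current_clock())
E
```

```text
pics
workcell.py
top [[402.65759791764856, 0.0, 255.86721581344537], [0.0, 402.65759791764856, 194.83704605531503], [0.0, 0.0, 1.0]] [-0.06964631  0.          0.          0.          0.        ] [[-0.021, -0.998, 0.058, 0.484], [-1.0, 0.02, -0.008, -0.078], [0.007, -0.058, -0.998, 1.308], [0.0, 0.0, 0.0, 1.0]]
side [[487.12543965127725, 0.0, 257.38213127870785], [0.0, 487.12543965127725, 189.11230137867193], [0.0, 0.0, 1.0]] [-0.03190872  0.          0.          0.          0.        ] [[0.991, -0.083, 0.106, 0.434], [-0.135, -0.631, 0.764, -0.952], [0.003, -0.771, -0.637, 0.809], [0.0, 0.0, 0.0, 1.0]]
[[-0.001, -0.95, -0.313, 0.08], [1.0, -0.001, -0.0, 0.0], [-0.0, -0.313, 0.95, -0.144], [0.0, 0.0, 0.0, 1.0]] [[0.899, 0.437, -0.001], [0.437, -0.899, 0.001], [-0.0, -0.001, -1.0]] 0.15
```

View pics/top0.png

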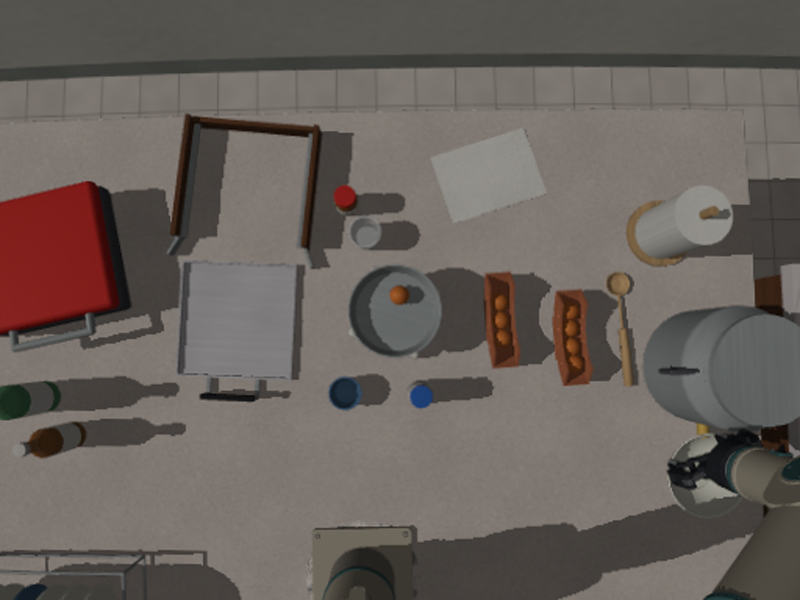

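View pics/side0.png

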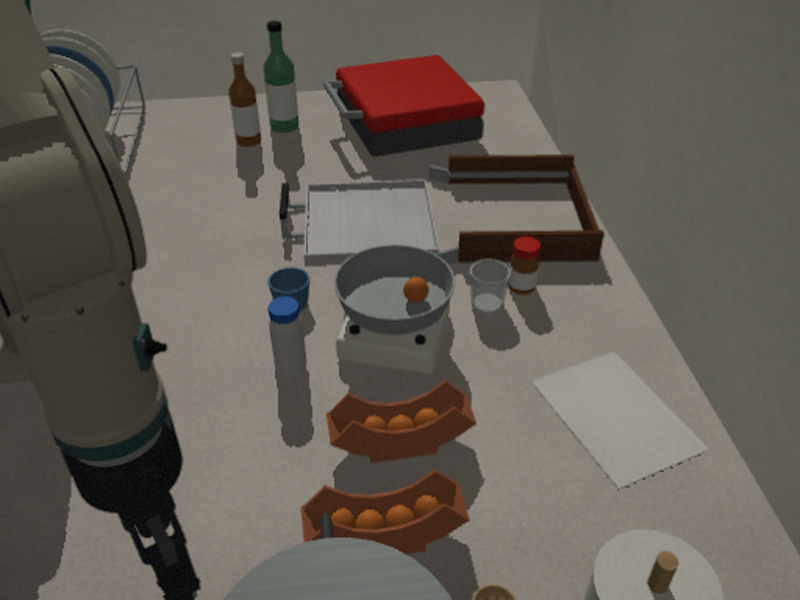

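The top view shows the tray at about (240,320), the rack above it, and the pan at (395,310) holding one apricot. The 3-fruit dish is at (502,320), the 4-fruit dish at (572,338), and the single tumbler at (366,232). An enlarged crop will give better pixel positions.

Run:
```python
import cv2
i=cv2.imread("raw_top0.png")[65:265,110:385]
i=cv2.resize(i,None,fx=2.9,fy=2.9,interpolation=cv2.INTER_CUBIC); i=cv2.convertScaleAbs(i,alpha=1.5)
print(i.shape); cv2.imwrite("pics/crop0.png",i)
```

```text
(580, 798, 3)
```

View pics/crop0.png

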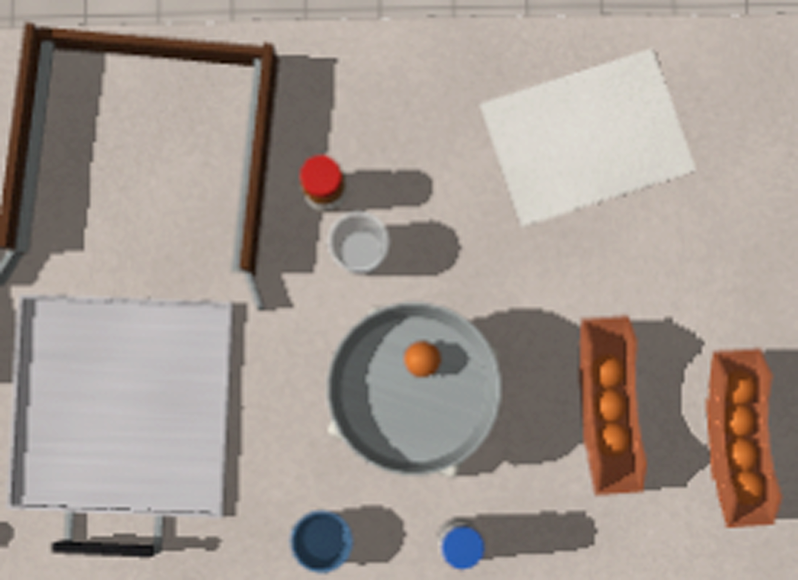

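The crop gives these pixel positions:

| Item | Crop pixels |
|---|---|
| Pan rim, centre | (415,388), radius about 86 px |
| 3-dish corners | (582,318), (630,316), (646,490), (597,494) |
| 4-dish corners | (710,352), (760,349), (777,523), (728,526) |
| Tumbler rim | (359,242) |
| Tray corners | (22,298), (246,303), (236,515), (12,508) |
| Handle bar | (53..158,548) |

```bash
cat > h.py <<'E'
from workcell import r
import numpy as np, cv2
from scipy.spatial.transform import Rotation as R
_c={}
def cam(n):
    c=r.camera(n); _c[n]=c; return c
def ray(n,pts):
    c=_c.get(n) or cam(n)
    u=cv2.undistortPoints(np.float64(pts).reshape(-1,1,2),c["K"],c["D"]).reshape(-1,2)
    E=c["extrinsics"]; d=np.c_[u,np.ones(len(u))]@E[:3,:3].T
    return E[:3,3],d
def plane(n,pts,z):
    o,d=ray(n,pts); return o+d*((z-o[2])/d[:,2])[:,None]
def proj(n,P):
    c=_c.get(n) or cam(n); E=np.linalg.inv(c["extrinsics"])
    return cv2.projectPoints(np.float64(P).reshape(-1,1,3),cv2.Rodrigues(E[:3,:3])[0],E[:3,3],c["K"],c["D"])[0].reshape(-1,2)
def down(yaw):
    "tool pointing down, its closing line (y) at angle yaw (deg) + 90 : tool x along yaw"
    a=np.radians(yaw); return np.array([[np.cos(a),np.sin(a),0],[np.sin(a),-np.cos(a),0],[0,0,-1.]])
E
python3 - <<'E'
from h import *
T=lambda p:np.array(p)/2.9+[110,65]-.33
def P(name,p,z):
    q=plane("top",T(p),z); print(name,q.round(3)[:,:2].tolist(),"mean",q.mean(0).round(4)[:2]); return q
P("pan",[(415,388)],.114); q=P("panrim",[(329,388),(501,388)],.114)
for n,c in [("d3",[(582,318),(630,316),(646,490),(597,494)]),("d4",[(710,352),(760,349),(777,523),(728,526)])]:
    q=P(n,c,.06); e=q[:2].mean(0)-q[2:].mean(0); print(" len",np.hypot(*e[:2]),"yaw",np.degrees(np.arctan2(e[1],e[0])))
P("ap3",[(612,373),(612,405),(616,438)],.035);P("ap4",[(744,388),(742,420),(743,453),(748,485)],.035)
P("tumbler",[(359,242)],.07)
q=P("tray",[(22,298),(246,303),(236,515),(12,508)],.014);print(np.linalg.norm(np.diff(q,axis=0),axis=1))
P("handle",[(53,545),(158,546)],.058)
P("rack",[(10,245),(247,270),(270,48),(33,28)],.06)
P("salt",[(462,546)],.12);P("spice",[(321,178)],.09);P("ram",[(321,541)],.05)
E
```

```text
pan [[0.543, -0.078]] mean [ 0.5428 -0.0781]
panrim [[0.545, 0.01], [0.541, -0.166]] mean [ 0.5428 -0.0781]
d3 [[0.617, -0.259], [0.618, -0.311], [0.431, -0.323], [0.428, -0.27]] mean [ 0.5238 -0.2909]
 len 0.18843460218702984 yaw 3.3929454528687395
d4 [[0.578, -0.397], [0.58, -0.452], [0.392, -0.464], [0.391, -0.41]] mean [ 0.4852 -0.4306]
 len 0.1877744475987126 yaw 3.84124585870143
ap3 [[0.559, -0.294], [0.524, -0.293], [0.488, -0.296]] mean [ 0.5233 -0.2946]
ap4 [[0.539, -0.44], [0.504, -0.436], [0.468, -0.436], [0.433, -0.44]] mean [ 0.4861 -0.4381]
tumbler [[0.703, -0.021]] mean [ 0.7026 -0.0213]
tray [[0.658, 0.361], [0.646, 0.108], [0.411, 0.122], [0.423, 0.372]] mean [0.5347 0.2409]
[0.25244301 0.23549071 0.2501553 ]
handle [[0.385, 0.313], [0.382, 0.2]] mean [0.3837 0.2561]
rack [[0.71, 0.358], [0.676, 0.1], [0.921, 0.073], [0.951, 0.335]] mean [0.8147 0.2168]
salt [[0.381, -0.122]] mean [ 0.3814 -0.1224]
spice [[0.768, 0.017]] mean [0.7683 0.0168]
ram [[0.384, 0.026]] mean [0.3838 0.026 ]
```

```bash
cat >> h.py <<'E'
PAN=np.array([.543,-.078]); GH=.038   # grasp point height in the dish
def pourpose(phi,th,rim=.119,back=.045,sgn=1,lift=0.):
    "TCP pose with the dish lip (pointing to azimuth phi deg) over the pan, tilted th rad; sgn: tool x = sgn*phi"
    a=np.radians(phi); f=np.array([np.cos(a),np.sin(a),0])
    c,s=np.cos(th),np.sin(th); rot=lambda x,z:np.array([x*c+z*s,-x*s+z*c])
    lip=rot(.093,.054-GH); foot=rot(.045,-GH)
    xr=lip[0]-(.092-back); k=np.clip((lip[0]-xr)/(lip[0]-foot[0]),0,1)
    low=min(lip[1],lip[1]+(foot[1]-lip[1])*k)
    zg=rim+.008+lift-low
    g=np.r_[PAN-f[:2]*(back+lip[0]),zg]
    Rm=R.from_rotvec(th*np.cross([0,0,1],f)).as_matrix()@down(phi if sgn>0 else phi+180)
    return g+Rm[:,2]*.019,Rm
E
python3 - <<'E'
from h import *
for p in range(-180,180,30):
    for s in (1,-1):
        o=[]
        for th in (0,.35,.7,1.05):
            q=r.inverse_kinematics(*pourpose(p,th,sgn=s)); o.append(None if q is None else np.round(q).astype(int).tolist())
        if all(x is not None for x in o): print(p,s,o)
E
```

```text
-180 1 [[24, 48, -36, 85, 32, 58, 69], [29, 42, -39, 104, 54, 30, 47], [28, 39, -32, 123, 143, 23, -41], [33, 47, -37, 138, 171, 60, -60]]
-180 -1 [[0, 44, 8, 85, -7, 51, -80], [2, 37, 5, 105, -15, 18, -71], [26, 38, -29, 123, 147, 22, 135], [46, 58, -61, 138, 158, 65, 144]]
-150 1 [[29, 55, -61, 88, 51, 67, 78], [39, 51, -61, 105, 60, 39, 71], [48, 50, -60, 119, 110, 16, 28], [58, 59, -61, 130, 184, 27, -32]]
-150 -1 [[-1, 42, -1, 89, 1, 48, -63], [10, 37, -9, 106, -15, 21, -44], [48, 50, -60, 119, 110, 16, -152], [58, 59, -61, 130, 184, 27, 148]]
-120 1 [[27, 52, -61, 97, 51, 63, 100], [-13, 39, 25, 108, -56, 42, -160], [26, 39, -18, 114, -63, 30, -141], [55, 55, -50, 117, -61, 24, -128]]
-120 -1 [[-1, 39, -9, 98, 8, 44, -44], [16, 37, -20, 107, -11, 28, -20], [39, 44, -38, 114, -39, 20, 18], [56, 56, -51, 117, -59, 23, 50]]
-90 1 [[-30, 38, 32, 109, -30, 41, -160], [-10, 37, 19, 110, -45, 47, -139], [3, 42, 18, 108, -58, 64, -120], [14, 50, 15, 103, -62, 82, -111]]
-90 -1 [[1, 35, -16, 108, 15, 39, -23], [21, 38, -28, 109, -5, 36, 2], [37, 46, -37, 107, -21, 42, 25], [49, 57, -45,
[... 1485 characters left out ...]
, 43, -48]]
90 -1 [[-1, 41, 32, 103, -30, 45, -133], [-23, 47, 52, 109, -28, 35, -141], [32, 54, -61, 110, 79, 91, 115], [17, 57, -50, 110, 81, 104, 104]]
120 1 [[27, 42, -19, 92, 17, 48, 31], [6, 37, 1, 106, 33, 28, 9], [-19, 40, 24, 118, 79, 20, -47], [-31, 48, 27, 126, 102, 39, -85]]
120 -1 [[1, 43, 25, 93, -23, 49, -115], [-17, 43, 39, 107, -25, 25, -117], [3, 37, -8, 118, 86, 40, 130], [-22, 45, 13, 126, 101, 49, 99]]
150 1 [[25, 46, -28, 86, 24, 54, 51], [14, 37, -11, 105, 39, 24, 32], [8, 36, -10, 122, 121, 28, -55], [8, 44, -21, 136, 137, 68, -76]]
150 -1 [[1, 45, 17, 87, -15, 51, -97], [-8, 39, 23, 106, -21, 20, -94], [7, 36, -8, 122, 122, 27, 124], [32, 58, -61, 135, 131, 91, 129]]
```

```bash
cat >> h.py <<'E'
def grab(x,y,yaw,z=.016):
    M=down(yaw); r.gripper_to(1.0)
    r.move_pose([x,y,.20],M); r.movel([x,y,.10],.2); print("contact",r.movel([x,y,z],.08,contact_N=8))
    r.gripper_to(0,60); print("w",r.current_gripper_width(),"F",r.current_grip_force(),np.round(r.current_force(),2))
    r.movel([x,y,.27],.15); print("held w",r.current_gripper_width(),np.round(r.current_force(),2))
def go(phi,th,v=.1,**k):
    p,M=pourpose(phi,th,**k); r.movel(p,v,rotation=M)
def snap(n,tag):
    c=cam(n); cv2.imwrite(f"raw_{tag}.png",c["color"][:,:,::-1]); return c["color"]
E
python3 - <<'E'
from h import *
grab(.4855,-.434,3.8)
p,M=pourpose(60,0,lift=.06); r.movel(p,.15,rotation=M)
print(np.round(r.current_force(),2),r.current_clock())
a=snap("side","c1");b=snap("top","c1t")
i=cv2.resize(np.hstack([a[100:340,150:400],b[120:360,180:430]])[:,:,::-1],None,fx=1.6,fy=1.6,interpolation=cv2.INTER_CUBIC)
cv2.imwrite("pics/c1.png",i)
E
```

```text
contact False
w 0.602018955842801 F 63.77683006692678 [-0.14  1.21  4.58]
held w 0.6032288868399408 [ 0.4   0.9  -3.36]
[ 0.21 -0.38 -4.28] 7.2917
```

View pics/c1.png

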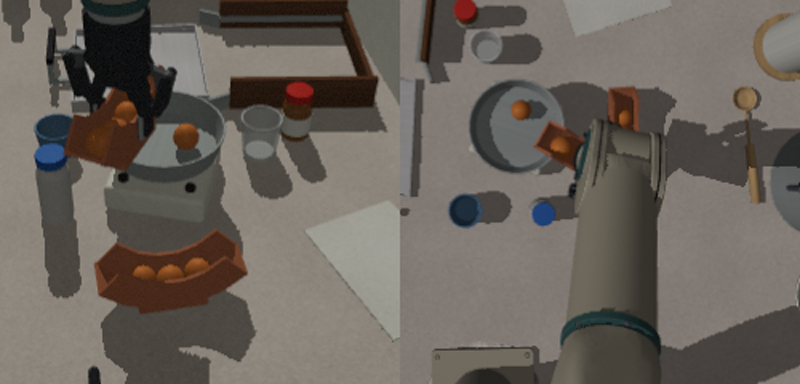

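The dish is held level with its lip over the pan's near edge; there is one apricot in the pan and the pan's far side is clear. I'll pour this dish step by step.

Run:
```python
from h import *
go(60,0,lift=.02); go(60,.35)
k=0
for th in np.arange(.42,1.06,.07):
    go(60,th,v=.05); r.dwell(.5); f=r.current_force(); a=snap("side",f"p{k}"); k+=1
    h=cv2.cvtColor(a,cv2.COLOR_RGB2HSV)
    print(round(th,2),np.round(f,2),round(r.current_clock(),1))
cv2.imwrite("pics/c2.png",cv2.resize(np.hstack([snap("side","c2")[100:340,150:400],snap("top","c2t")[120:360,180:430]])[:,:,::-1],None,fx=1.6,fy=1.6,interpolation=cv2.INTER_CUBIC))
```

```text
0.42 [-0.37  0.3  -4.08] 9.3
0.49 [-0.11  0.38 -4.61] 10.1
0.56 [ 0.17 -0.18 -2.37] 10.9
0.63 [-1.06  0.52 -2.23] 11.7
0.7 [-0.06  0.22 -1.99] 12.5
0.77 [ 0.82 -0.45 -2.44] 13.3
0.84 [ 0.55 -0.33 -2.5 ] 14.1
0.91 [ 0.34 -1.05 -1.35] 14.9
0.98 [-0.66 -0.33 -2.72] 15.8
1.05 [ 0.41  1.28 -1.85] 16.6
```

View pics/c2.png

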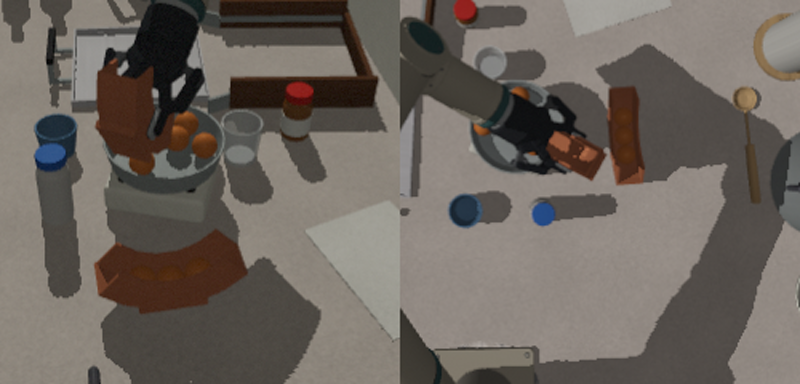

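The dish looks empty, with most of the apricots visible in the pan. I'll lift it back to level, check the pan count and see where the tray is.

Run:
```python
from h import *
p,M=pourpose(60,.6,lift=.05); r.movel(p,.12,rotation=M)
r.movel([.46,-.27,.28],.15,rotation=down(40))
b=snap("top","c3")[65:265,110:385]
cv2.imwrite("pics/c3.png",cv2.convertScaleAbs(cv2.resize(b[:,:,::-1],None,fx=2.9,fy=2.9,interpolation=cv2.INTER_CUBIC),alpha=1.4)); print(np.round(r.current_force(),2),r.current_clock())
```

```text
[-0.41  0.4  -2.18] 18.2167
```

View pics/c3.png

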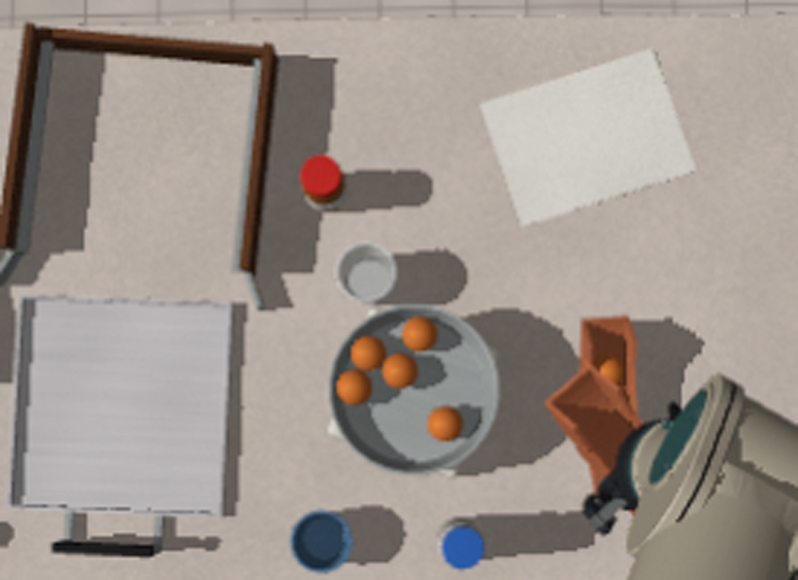

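Five apricots are in the pan and the first dish is empty. The tumbler has been knocked to about (366,272) in the crop; the tray hasn't moved. Next I'll check the tray model by projecting it into the picture.

Run:
```python
from h import *
C=lambda P:((proj("top",P)+.33-[110,65])*2.9).round().astype(int).tolist()
for x,y,a in [(.537,.247,-2.7),(.537,.245,-3)]:
    a=np.radians(a);M=np.array([[np.cos(a),-np.sin(a)],[np.sin(a),np.cos(a)]])
    w=lambda l,z:[[*(np.array([x,y])+M@np.array(q)),z] for q in l]
    print("rim",C(w([(.12,.12),(.12,-.12),(-.12,-.12),(-.12,.12)],.014)),"bot",C(w([(.12,-.12),(-.12,-.12)],0)),"bar",C(w([(-.156,.054),(-.156,-.054)],.058)),"floor",C(w([(.116,.116),(.116,-.116),(-.116,-.116),(-.116,.116)],.004)))
x,y,a=.693,.229,np.radians(-6);M=np.array([[np.cos(a),-np.sin(a)],[np.sin(a),np.cos(a)]])
w=lambda l,z:[[*(np.array([x,y])+M@np.array(q)),z] for q in l]
print("rack in top",C(w([(0,.128),(0,-.128),(.24,-.128),(.24,.128)],.06)))
i=snap("top","c4")[65:265,110:230]; cv2.imwrite("pics/tray.png",cv2.convertScaleAbs(cv2.resize(i[120-50:200,0:100][:,:,::-1],None,fx=4.6,fy=4.6,interpolation=cv2.INTER_CUBIC),alpha=1.5))
```

```text
rim [[21, 294], [234, 299], [227, 515], [12, 508]] bot [[236, 301], [229, 514]] bar [[57, 546], [157, 549]] floor [[28, 298], [232, 304], [225, 511], [18, 505]]
rim [[24, 293], [237, 300], [228, 516], [13, 508]] bot [[238, 301], [230, 515]] bar [[58, 546], [158, 550]] floor [[30, 298], [234, 304], [226, 511], [20, 504]]
rack in top [[12, 248], [246, 267], [267, 51], [37, 33]]
```

View pics/tray.png

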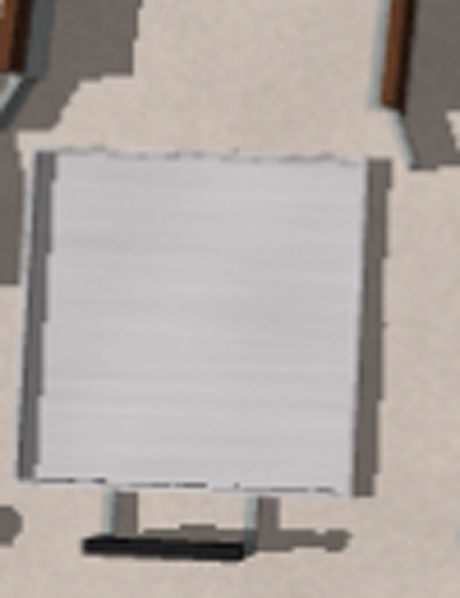

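The measured corners match the tray model at (.536, .248), yaw −3°. The first dish goes on the tray's +y side.

```bash
cat >> h.py <<'E'
TR=np.array([.536,.248]); TY=-3.
def tr(x,y):
    a=np.radians(TY); return TR+np.array([x*np.cos(a)-y*np.sin(a),x*np.sin(a)+y*np.cos(a)])
def put(x,y,z,yaw,open_to,n=5):
    M=down(yaw); c=r.current_position(); p=tr(x,y)
    if c[2]<.24: r.movel([c[0],c[1],.26],.15)
    r.movel([*p,.26],.2,rotation=M); r.movel([*p,z+.03],.15)
    r.dwell(.3); print("contact",r.movel([*p,z-.003],.04,contact_N=n),r.current_position()[2])
    r.gripper_to(open_to); r.dwell(.3); r.movel([*p,z+.12],.12)
E
python3 - <<'E'
from h import *
put(0,.076,.020,TY,.78)
grab(.524,-.293,3.5)
p,M=pourpose(60,0,lift=.06,rim=.09); r.movel(p,.15,rotation=M)
print(r.current_clock()); r.dwell(.5)
go(60,0,lift=.02,rim=.092)
go(60,.35,rim=.092); r.dwell(.5)
cv2.imwrite("pics/c5.png",cv2.resize(np.hstack([snap("side","c5")[80:340,150:400],snap("top","c5t")[100:360,100:350]])[:,:,::-1],None,fx=1.6,fy=1.6,interpolation=cv2.INTER_CUBIC)); print(r.current_clock())
E
```

```text
contact True 0.020591658206135247
contact False
w 0.6037852982464063 F 63.88298509642482 [-0.51  1.4   6.12]
held w 0.6022251983070434 [-0.45  0.58 -3.57]
33.5417
35.7667
```

View pics/c5.png

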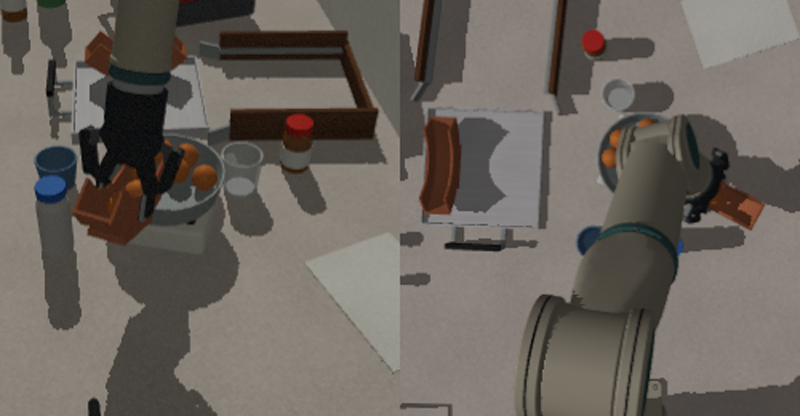

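Dish one stands on the tray, and the second dish is over the pan with its fruit still inside. I'll tilt to about 0.62, where one should leave, then tilt back and look.

Run:
```python
from h import *
def m(): return np.mean([np.r_[r.current_force(),r.current_wrist_torque()] for _ in range(30)],0).round(3)
print(m(),r.current_clock())
for th in (.45,.52,.57,.61):
    go(60,th,v=.04,rim=.092); r.dwell(.4); print(th,m(),r.current_clock())
go(60,.4,v=.06,rim=.092); r.dwell(.3);print(m())
p,M=pourpose(60,.15,lift=.07); r.movel(p,.12,rotation=M)
r.movel([.46,-.27,.28],.15,rotation=down(40)); r.dwell(.3)
cv2.imwrite("pics/c6.png",cv2.resize(np.hstack([snap("side","c6")[80:340,150:400],snap("top","c6t")[100:360,180:430]])[:,:,::-1],None,fx=1.6,fy=1.6,interpolation=cv2.INTER_CUBIC)); print(r.current_clock())
```

```text
[-0.02  -1.018 -2.599  0.439 -0.316 -0.054] 35.7667
0.45 [ 0.753 -0.413 -3.265  0.572 -0.37   0.   ] 36.425
0.52 [ 0.895 -0.998 -3.168  0.713 -0.385 -0.014] 37.075
0.57 [-0.261 -0.04  -1.808  0.8   -0.456 -0.005] 37.725
0.61 [ 0.581  0.683 -3.226  0.75  -0.452 -0.017] 38.375
[-0.969 -0.253 -2.87   0.513 -0.256 -0.019]
41.1083
```

View pics/c6.png

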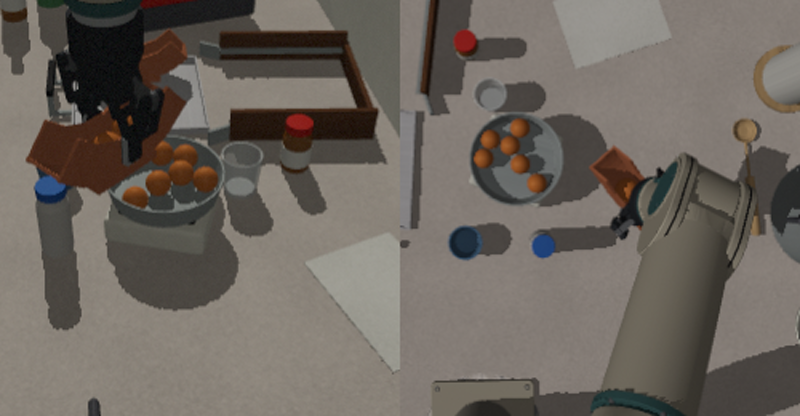

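There are now six apricots in the pan and two left in the dish. I'll check the pan is on its stop by projecting its rim at candidate heights.

Run:
```python
from h import *
i=cv2.imread("raw_c6.png")
t=np.linspace(0,2*np.pi,100)
j=cv2.resize(i[140:240,200:310],None,fx=5,fy=5,interpolation=cv2.INTER_CUBIC)
j=cv2.convertScaleAbs(j,alpha=1.4)
for z,c in ((.089,(0,255,0)),(.100,(255,0,255))):
    q=proj("side",np.c_[.543+.09*np.cos(t),-.078+.09*np.sin(t),0*t+z])
    cv2.polylines(j,[((q-[200,140]+.5)*5).astype(int)],True,c,1)
cv2.imwrite("pics/rim.png",j)
```

```text
(no output)
```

View pics/rim.png

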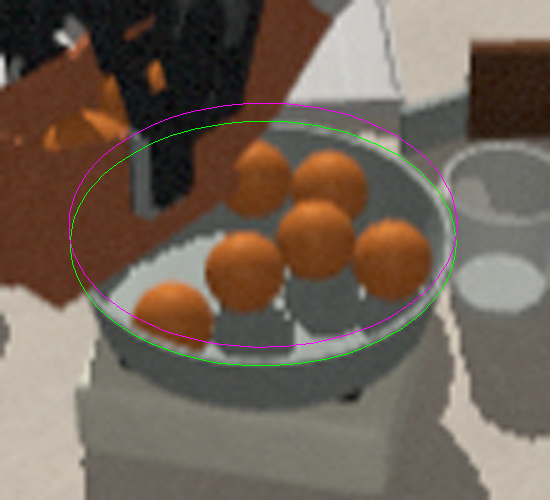

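The rim lies on the z = 0.089 curve, so the pan is on its stop. Next I'll place the second dish, then get the tumbler.

Run:
```python
from h import *
put(0,.002,.020,TY,.78)
r.movel([.45,.10,.30],.25)
b=snap("top","c7")
T=plane("top",[[236,158.8]],.07)[0]; print("tumbler",T.round(4),"pan dist",np.linalg.norm(T[:2]-PAN),"spice",T[:2]-[.768,.017],r.current_clock())
cv2.imwrite("pics/c7.png",cv2.convertScaleAbs(cv2.resize(b[65:265,110:385][:,:,::-1],None,fx=2.9,fy=2.9,interpolation=cv2.INTER_CUBIC),alpha=1.4))
```

```text
contact True 0.020508762415933985
tumbler [ 0.669  -0.0286  0.07  ] pan dist 0.13530520123534703 spice [-0.09902082 -0.04563663] 49.375
```

View pics/c7.png

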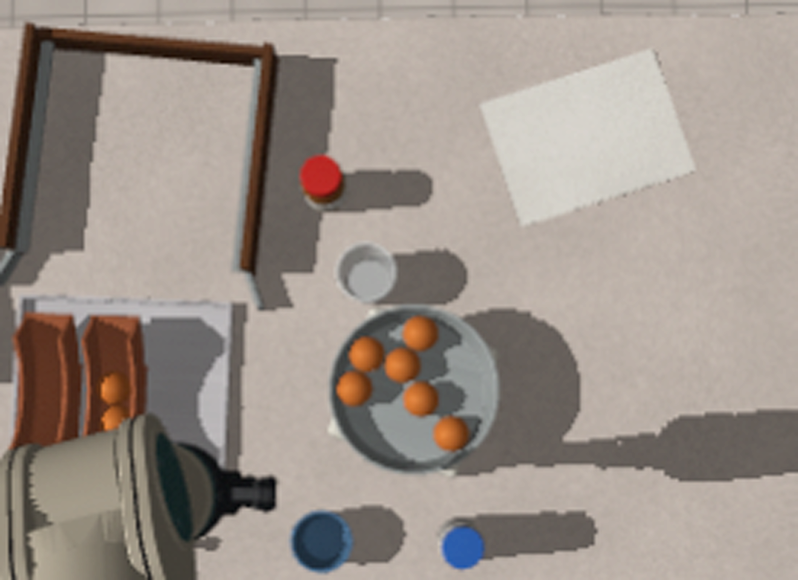

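The dish holds its two fruit upright on the tray. The tumbler is at (.669, −.029), 12 mm from the pan rim, so I'll grasp it across the line to the pan.

Run:
```python
from h import *
x,y=.669,-.0286
r.gripper_to(1.0)
M=down(21); r.move_pose([x,y,.24],M); r.movel([x,y,.12],.2); print(r.movel([x,y,.030],.06,contact_N=6))
r.gripper_to(0,30); print("w",r.current_gripper_width(),np.round(r.current_force(),2))
r.movel([x,y,.24],.12); print(r.current_gripper_width())
put(0,-.070,.034,TY+90,1.0,n=4)
r.movel([.42,.02,.30],.25)
b=snap("top","c8");a=snap("side","c8s"); print(r.current_clock())
cv2.imwrite("pics/c8.png",cv2.convertScaleAbs(cv2.resize(np.hstack([b[60:270,100:300],a[80:290,150:350]])[:,:,::-1],None,fx=2,fy=2,interpolation=cv2.INTER_CUBIC),alpha=1.4))
```

```text
False
w 0.7601023123542328 [-1.5   1.06  5.21]
0.7602948290495755
contact True 0.03453703035593528
62.5
```

View pics/c8.png

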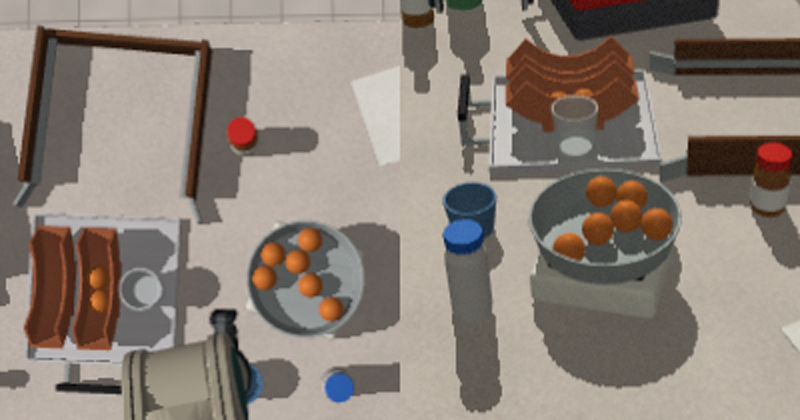

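Both dishes and the tumbler stand upright on the tray, with six apricots in the pan. I'll take the handle and slide the tray in.

Run:
```python
from h import *
h=tr(-.156,0); print(h)
r.gripper_to(.42)
r.move_pose([*h,.16],down(TY+90)); print(r.movel([*h,.032],.08,contact_N=8))
r.gripper_to(0,20); print("w",r.current_gripper_width(),np.round(r.current_force(),1))
ex=np.array([np.cos(np.radians(-6)),np.sin(np.radians(-6))]); O=np.array([.693,.229])
print(r.movel([*(O-ex*.116),.032],.06,rotation=down(84),contact_N=35),np.round(r.current_force(),1),r.current_position())
print(r.movel([*(O-ex*.051),.032],.06,contact_N=35),np.round(r.current_force(),1),r.current_position())
print(r.movel([*(O-ex*.024),.032],.03,contact_N=25),np.round(r.current_force(),1),r.current_position(),r.current_clock())
a=snap("side","c9s");b=snap("top","c9")
cv2.imwrite("pics/c9.png",cv2.convertScaleAbs(cv2.resize(np.hstack([b[60:270,100:300],a[60:270,150:400]])[:,:,::-1],None,fx=1.75,fy=1.75,interpolation=cv2.INTER_CUBIC),alpha=1.4))
p=r.current_position()[:2]; print("along",(p-O)@ex, "lat",(p-O)@[-ex[1],ex[0]])
```

```text
[0.38021379 0.25616441]
False
w 0.13491629834888194 [-3.1  0.   5. ]
False [-9.9  1.6  9.4] [0.57334776 0.24238212 0.03232538]
False [-7.5  1.3  8.9] [0.63899095 0.23562244 0.03237345]
True [-1.4 -0.3  5.3] [0.65535271 0.2342967  0.03229903] 71.6417
along -0.03801072530033849 lat 0.001366824401746057
```

View pics/c9.png

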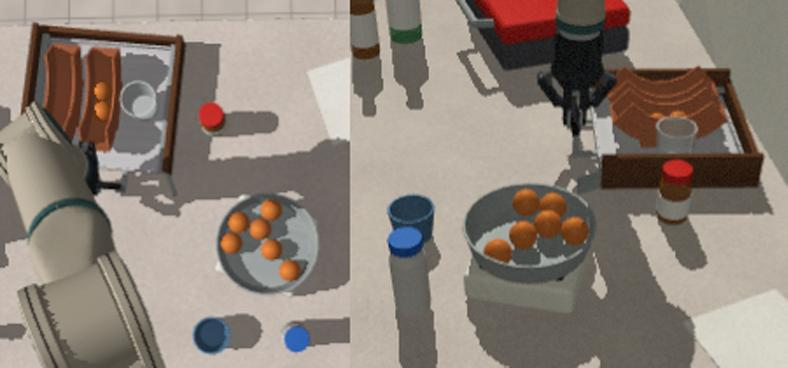

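The tray is in the rack, everything is upright, and contact came within 2 mm of the expected stop. One more push will confirm it's home, then I'll release.

Run:
```python
from h import *
ex=np.array([np.cos(np.radians(-6)),np.sin(np.radians(-6))]); O=np.array([.693,.229])
for n in (20,30):
    p=r.current_position(); t=p[:2]+ex*.012
    print(r.movel([*t,.032],.02,contact_N=n),np.round(r.current_force(),1),(r.current_position()[:2]-O)@ex)
r.gripper_to(.42); r.dwell(.3)
p=r.current_position(); r.movel([p[0],p[1],.2],.1); r.movel([.45,.05,.33],.2); r.dwell(.5)
a=snap("side","c10s");b=snap("top","c10");print(r.current_clock())
cv2.imwrite("pics/c10.png",cv2.convertScaleAbs(cv2.resize(b[70:190,100:260][:,:,::-1],None,fx=4.9,fy=4.9,interpolation=cv2.INTER_CUBIC),alpha=1.4))
```

```text
True [-1.8 -1.1  4.9] -0.03817129466786434
False [-24.2   0.8  19.6] -0.037972593546674566
77.75
```

View pics/c10.png

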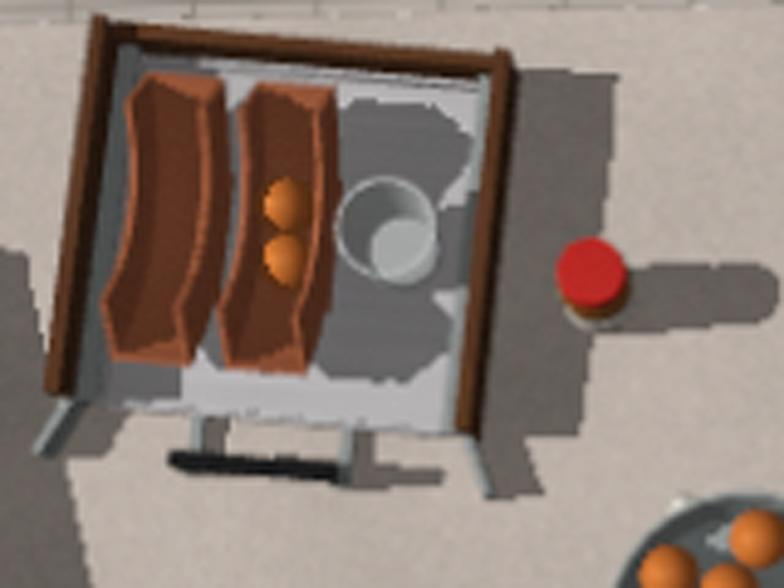

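The tray rim sits square against the back stop, and it didn't move under a 24 N push. Both dishes and the tumbler are upright, so I'm handing in.

```bash
python3 -c "
from workcell import r
print(r.hand_in())"
```

```text
the job is handed in; nothing more can be done
None
```

Job handed in at about 78 s on the robot's clock: six apricots hold the pan on its stop, one dish is empty and the other has the last two apricots, both dishes and the one tumbler stand upright on the tray, and the tray is in the rack against the back stop; no verdict was returned.

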